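# Shield the wet-glazed box for spraying

## Robot

A 6-joint arm with a two-finger parallel gripper is mounted at the origin on the work surface. World frame = base frame: x ahead of the robot, y to its left, z up, the work surface at z = 0. Lengths are in m, angles in rad, forces in N, time in s.
With the tool pointing down it reaches from about 0.4 to 0.825 m from the base axis. Payload 7 kg.
Tool frame: the origin (TCP) lies midway between the tips of the shut fingers; the grasp point (between the pads) lies 19 mm behind it; z points along the fingers, y is the line along which they close (so a half turn about z gives the same grasp; the last joint's range is limited). The gripper opens to 88 mm and grips with 3 to 60 N. Pads are 19 mm wide; open, the fingers measure 130 mm over their backs; the gripper's body (78 mm by 193 mm) begins 47 mm behind the grasp point.
Start: joints at [1.604, 0.359, 0.012, 0, -1.224, -0.288], TCP at [0.17, 0.653, 0.227] pointing down, gripper open.
Joint ranges: [-3.07, 3.07], [-1.43, 2.12], [-1.02, 1.25], [-3.03, 1.67], [-3.05, -0], [-3.03, 3.03]. Speed limits (rad/s): [2.39, 2.39, 3.01, 3.14, 3.14, 3.14].

## Interface

Orientations are given as [roll, pitch, yaw] about the fixed x, y, z axes, in that order (R = Rz(yaw) Ry(pitch) Rx(roll)).
In Python, from station import get_state, grab_frame, calibration, job_done, boxes_of, regions_of, spot_point gives the robot as it stands. The module is installed in compiled form; this text tells all that it offers.
- The arm moves only by the tool arm_command, never from a script. Its argument "commands" is a list of rows, each an object of numbers: "tx", "ty", "tz": the shift along the tool's x, y, z each as a share of 25 cm, from -1 to 1; "twist": the turn about the tool's z as a share of 180 degrees, from -1 to 1. A call has exactly 8 rows; each row is the pose to reach, as a shift and turn from the pose commanded when the call began, along the tool's axes at that moment, turning the shorter way round; what a row does not reach only later rows make up. A row lasts 1/12 s, in which the tool goes at most 41.7 mm and 7.16 degrees, less where a joint would pass 70% of its speed; a pose out of reach is approached as far as the arm can. A call with a number of a shift or a turn outside -1 to 1 is refused whole. A call with a gripper value outside its range is refused whole. "claw" is the opening, from 0 (shut) to 1 (fully open), set as the call begins (left out, the last holds). The fingers move at their own pace and stop on an object; "grip_force" is the grip in N (left out, the last holds). Time passes only in rows, so rows that repeat a pose let the fingers close, or fill a call up. It gives the time, the measured TCP pose, the force, the opening and the grip force at its end, in the units of the state.
- get_state(): the state, without advancing time (a new reading comes with each control period).
- grab_frame(name): name is "side" or "top"; returns the picture (480x640x3 uint8, red, green, blue); there is no depth.
- calibration(name): a dict with "camera_matrix" (3x3 intrinsics, pixels), "extrinsics" (4x4, takes a point from camera to world coordinates). Camera axes: x right, y down, z forward; pixel columns grow to the right and rows downward; lengths in m; the calibration is good to about 2 mm. A picture is of the moment at which its call begins. calibration takes no time and is no camera call.
- job_done(): hands the job in; it is judged then, once.
Trained networks look in the newest picture that a camera, given by its name, has taken for a name from the list of things; names that differ only in an ending like _2 or _b are one class to them, and where a whole thing is asked for, a point or a joint stands for the part that bears it (a point fixed in the world has none). Each returns a list of dicts, best first, with "score" (0 to 1); they miss things now and then, are a little off and sometimes report something else, mostly with a low value. They report only what shows in the picture. A call takes as long as a camera call. They do not tell look-alikes from the thing itself.
- boxes_of(query, camera): "rect" ([left, top, right, bottom] in pixels, round what is visible of it).
- regions_of(query, camera): "region" (480x640 bool, what is visible of it) and "rect" ([left, top, right, bottom] in pixels, round what is visible of it).
- spot_point(query, camera): "uv" ([column, row] in pixels: a listed point, or the origin of a listed thing).
The state is a dict: "t": time; "q": joint angles; "qd": joint speeds; "joint_efforts": joint torques, N m; "eef_pos": TCP position; "ee_rot": TCP orientation; "force": force on the tool from outside, world axes, zero at the start; "moment": the same for the moment, N m; "width": finger opening in m; "gripper_force": force on a finger pad.
Only numpy, scipy, OpenCV 4.12 (cv2) and the standard library are available. Lean on these libraries where they do the work, as an engineer would, in place of code of your own. Each camera call takes 0.05 s, during which the arm holds its last target. There are 200 camera calls.

## Task

Push the wooden carriage with the freshly glazed clay box fully home along its slide, then swing the latch lever all the way round to lock it. Then pick up the box's lid by its handle, carry it over the row of vases and finish holding it still about a centimetre above the box, centred, level and square with it like a closed lid but not touching, so that I can spray the outside; do not let go. Let nothing touch the wet box at any time, and leave the vases, the kiln brick and the mug where they stand.

Things in the scene. Friction and masses are not known exactly. Their poses are not given: they have to be found in the camera images.
- stand: Fixed plywood base of the slide, 300 x 140 x 12 mm, with two rails. Origin on the table, 10 mm short of the plate centre; x is the direction in which the carriage is pushed home (away from the robot, within 0.25 rad), y to the left of that, z up. A lug on its +y side carries the latch. It is left or right of the row of vases, the lid on the other side
- carriage (a joint): Slide of the carriage along the stand's +x, in m: starts between 0 and 0.03, 0.07 is fully home (hard stop). The carriage is a light wooden plate 200 x 130 x 12 mm, top 30 mm above the table, carrying the box; it moves with about 2.5 N of friction and stays where it is left
- carriage_knob (a point): Point on the axis of the upright dark wooden round knob on the carriage's near end, 15 mm below the knob's top and 90 mm above the table. The knob is 18 mm in diameter and 75 mm tall (from 30 to 105 mm above the table). Push it or pinch it. The near wall of the box is 45 mm beyond its centre. Axes as the stand's
- latch (a joint): Hinge of the steel latch lever about the vertical, rad: starts at 0 to 0.35; 0 = the bar points along the stand's -x, grows counterclockwise seen from above; 1.57 = locked (end stop), the bar points along the stand's -y, across behind the carriage. About 0.06 Nm of friction; stays where it is left; clear of the carriage's way when unlocked
- latch_knob (a point): Point on the axis of the upright dark wooden round knob at the end of the latch lever, 15 mm below the knob's top and 90 mm above the table. Knob 18 mm in diameter, 78 mm tall, 60 mm from the hinge. Site axes turn with the lever: at joint 0 they are the stand's
- latch_hinge (a point): Point on the latch's vertical hinge axis, 90 mm above the table (in free air above the pivot); in the stand's frame it lies at x -63, y +100 mm
- box: Rectangular open slab-built clay box with wet glaze, fixed on the carriage: 130 (x) x 95 (y) x 55 mm high, walls 7 mm. Origin at the centre of its underside, 30 mm above the table; axes parallel to the stand's
- box_rim (a point): Centre of the box's mouth, level with its rim, 85 mm above the table; axes as the box's
- lid: Loose rectangular clay lid, about 0.3 kg, right way up on a wooden block 85 x 50 x 45 mm high. Origin: centre of its underside (lowest face). From below: lug 100 (x) x 65 (y) x 10 mm, plate 136 x 101 x 8, and a central bar handle 70 long (along x), 18 wide (y), 35 tall, its top 53 mm above the origin. z up; yaw starts within 0.6 rad of the world x; half a turn makes no difference
- ware_board: Fixed wooden board 340 (x) x 80 (y) x 12 mm between stand and lid, lying roughly along the world's x; it bears the row of three vases. Origin at the centre of its underside
- prop: Loose terracotta kiln brick 55 x 90 x 50 mm at the left or right side. Origin at the centre of its underside. Leave alone
- mug: Loose white mug, 76 mm in diameter, 85 mm tall, at the left or right side. Origin at the centre of its underside. Leave alone
- vase_a: Loose clay vase, round belly and narrow neck, at most 58 mm in diameter, 118 mm tall, standing on the ware board (top 130 mm above the table). Origin at the centre of its foot. Leave alone
- vase_b: Loose clay vase, full straight belly and sloping shoulder, at most 58 mm in diameter, 118 mm tall, standing on the ware board (top 130 mm above the table). Origin at the centre of its foot. Leave alone
- vase_c: Loose clay vase, plain, slightly waisted cylinder, at most 58 mm in diameter, 118 mm tall, standing on the ware board (top 130 mm above the table). Origin at the centre of its foot. Leave alone
There are look-alikes about, which are no part of the job. Leave any green or pink look-alike of the lid alone.

How it is judged:
By the outcome, as a careful person would: the job done as asked, in the order asked, and still so for the second after the job is handed in, while the arm keeps its last pose, push and grip.
It also fails if it takes over 70 s, if anything falls off the work surface, if the arm or the gripper's body presses on something with over 40 N, if the wrist force passes 120 N, or if a joint passes its speed limit or range.

## Working session

There is one attempt and no reset: what is moved stays moved. The work goes in short steps, Python scripts to look and compute and a tool call to move; the robot and the scene stay as the last step left them, time stands still between calls to the robot, and variables do not carry over. Pictures are saved under pics/ and viewed, at most 10 in all, crops included, and the job is handed in when it is done.

Besides the shell and the picture viewer there is one more tool, called after "Emit:" as name([rows], argument=value, ...), one row to a line, values as JSON. arm_command: Moves the arm, as the interface text tells. Shift numbers are shares of 25 cm and turn numbers shares of 180 degrees, none past 1 either way. Its arguments: {"type":"object","properties":{"commands":{"type":"array"},"claw":{"type":"number"},"grip_force":{"type":"number"}},"required":["commands"]}

```bash
mkdir -p pics; cat > h.py <<'E'
import numpy as np, cv2
from station import *
from scipy.spatial.transform import Rotation as R
def ray(c,uv):
    k=calibration(c);K=np.array(k["camera_matrix"]);E=np.array(k["extrinsics"])
    d=E[:3,:3]@np.linalg.solve(K,[uv[0],uv[1],1]);return E[:3,3],d
def atz(c,uv,z):
    o,d=ray(c,uv);return o+d*(z-o[2])/d[2]
def proj(c,P):
    k=calibration(c);K=np.array(k["camera_matrix"]);E=np.linalg.inv(np.array(k["extrinsics"]))
    p=(E[:3,:3]@np.atleast_2d(P).T+E[:3,3:]);p=K@p;return (p[:2]/p[2]).T
E
python3 - <<'E'
from h import *
np.set_printoptions(precision=4,suppress=True)
s=get_state();print(s)
for c in("top","side"):
    im=grab_frame(c);cv2.imwrite(f"pics/{c}0.png",im[:,:,::-1]);print(c,calibration(c))
Z=dict(carriage_knob=.09,latch_knob=.09,latch_hinge=.09,box_rim=.085,lid=.045,stand=0,ware_board=0,vase_a=.012,vase_b=.012,vase_c=.012,prop=0,mug=0)
for n,z in Z.items():
  for c in("top","side"):
    for r in spot_point(n,c)[:3]: print(n,c,round(r["score"],2),np.array(r["uv"]),atz(c,r["uv"],z)[:2])
E
```

```text
{'t': 0.0, 'q': array([ 1.6041,  0.3594,  0.011 , -0.0003, -1.2241, -0.2881]), 'qd': array([ 0.0003, -0.0011, -0.0008,  0.0001,  0.0006, -0.001 ]), 'joint_efforts': array([  0.0003, -58.2715,  29.3051,   6.9972,   0.0071,  -0.0001]), 'eef_pos': array([0.1701, 0.6527, 0.2256]), 'ee_rot': array([ 3.1399, -0.0002, -0.2549]), 'force': array([ 1.4825, -0.115 ,  0.9687]), 'moment': array([ 0.0625, -0.0041, -0.0079]), 'gripper_force': 0.0, 'width': 0.08721434193286859}
top {'camera_matrix': array([[558.6338,   0.    , 313.1598],
       [  0.    , 558.6338, 240.1452],
       [  0.    ,   0.    ,   1.    ]]), 'extrinsics': array([[-0.0018, -0.9849,  0.1729,  0.2911],
       [-0.9998, -0.0016, -0.0191,  0.0197],
       [ 0.0191, -0.1729, -0.9848,  1.5327],
       [ 0.    ,  0.    ,  0.    ,  1.    ]])}
side {'camera_matrix': array([[546.995 ,   0.    , 323.8987],
       [  0.    , 546.995 , 241.2098],
       [  0.    ,   0.    ,   1.    ]]), 'extrinsics': array([[ 0.9168, -0.2541,  0.308 ,  0.1665],
       [-0.3992, -0.6012,  0.6922, -0.8493],
       [ 0.0093, -0.7576, -0.6527,  0.8838],
     
[... 1483 characters left out ...]
0.0118]
vase_b side 0.85 [365.3 251.5] [0.6541 0.0023]
vase_b side 0.71 [330.8 262.5] [ 0.5623 -0.0008]
vase_c top 0.87 [311.1 278.4] [ 0.452 -0.004]
vase_c top 0.82 [308.7 233.8] [0.5759 0.0025]
vase_c top 0.79 [314.3 208.6] [ 0.6475 -0.0131]
vase_c side 0.9 [282.9 280.1] [ 0.4392 -0.0118]
vase_c side 0.85 [365.3 251.5] [0.6541 0.0023]
vase_c side 0.71 [330.8 262.5] [ 0.5623 -0.0008]
prop top 0.59 [143.8 219.4] [0.6182 0.4621]
prop top 0.44 [227.9 241.7] [0.5554 0.2268]
prop top 0.17 [227.  231.1] [0.5854 0.23  ]
prop side 0.76 [285.3 160.8] [0.6241 0.4697]
prop side 0.26 [258.8 192.4] [0.5005 0.347 ]
mug top 0.86 [467.5 213.6] [ 0.637  -0.4462]
mug side 0.97 [467.5 403.1] [ 0.645  -0.4354]
```

View pics/top0.png

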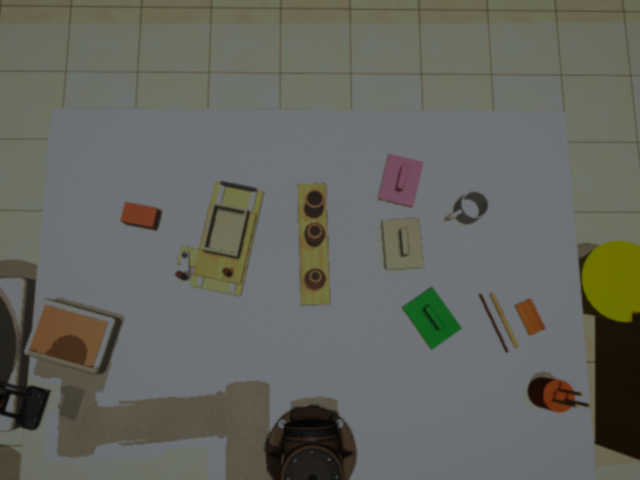

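View pics/side0.png

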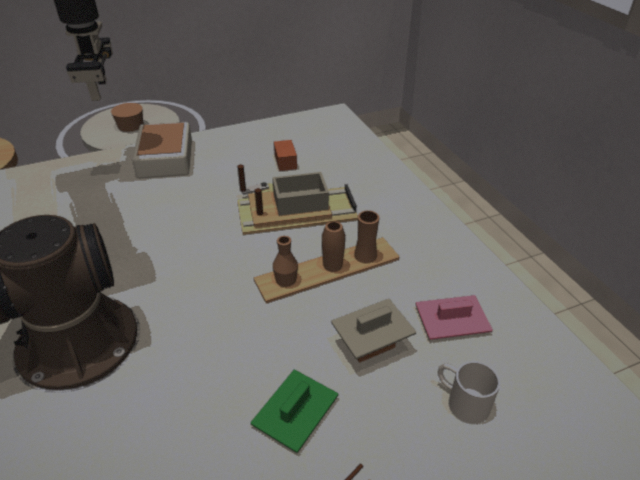

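The scene: in the top view the stand lies at (228,238) with the knob at (228,271) and the latch knob at (182,275), and the vases are at (313,200–280). There are three lid candidates in the top view: pink (401,180), beige (403,243) and green (432,318). The beige one (side view 373,328) fits, because it is clay-coloured and sits on a block, while the other two are the excluded look-alikes. Next I'll fit models to the masks and confirm with an enlarged crop.

```bash
cat > fit.py <<'E'
from h import *
from scipy.optimize import minimize
def cub(x0,x1,y0,y1,z0,z1): return np.array([[x,y,z] for x in(x0,x1) for y in(y0,y1) for z in(z0,z1)])
BOX=[cub(-.065,.065,-.0475,.0475,.03,.085)]
LID=[cub(-.05,.05,-.0325,.0325,0,.01),cub(-.068,.068,-.0505,.0505,.01,.018),cub(-.035,.035,-.009,.009,.018,.053)]
STAND=[cub(-.15,.15,-.07,.07,0,.012)]
def tf(P,p): 
    c,s=np.cos(p[2]),np.sin(p[2]); z=p[3] if len(p)>3 else 0
    return P@np.array([[c,s,0],[-s,c,0],[0,0,1]])+[p[0],p[1],z]
def render(c,parts,p,S=4):
    m=np.zeros((480*S,640*S),np.uint8)
    for P in parts:
        q=cv2.convexHull(((proj(c,tf(P,p))+.5)*S-.5).astype(np.float32)); cv2.fillConvexPoly(m,np.round(q*16).astype(np.int32),1,shift=4)
    return cv2.resize(m.astype(np.float32),(640,480),interpolation=cv2.INTER_AREA)
def fit(parts,masks,p0):
    def f(p):
        e=0
        for c,m in masks: r=render(c,parts,p); e+=np.abs(r-m).sum()/m.sum()
        return e
    n=len(p0);sim=np.vstack([p0]+[np.array(p0)+np.eye(n)[i]*[.01,.01,.1,.01][i] for i in range(n)])
    r=minimize(f,p0,method="Nelder-Mead",options=dict(initial_simplex=sim,xatol=2e-4,fatol=1e-4));return r.x,r.fun
def mask(n,c,near):
    for r in regions_of(n,c):
        a=r["rect"]
        if abs((a[0]+a[2])/2-near[0])<20 and abs((a[1]+a[3])/2-near[1])<20: return c,r["region"].astype(np.float32)
    print("no",n,c)
E
python3 - <<'E'
from fit import *
np.set_printoptions(precision=4,suppress=True)
im=grab_frame("top"); grab_frame("side")
lt=mask("lid","top",(402,243));ls=mask("lid","side",(373,330))
bt=mask("box","top",(227,231));bs=mask("box","side",(301,193))
for ms,parts,p0,nm in(([lt,ls],LID,[.545,-.25,0,.045],"lid"),([bt,bs],BOX,[.57,.226,-.2],"box")):
    ms=[m for m in ms if m]
    for sub in (ms,ms[:1],ms[1:]):
        if sub: print(nm,[m[0] for m in sub],*fit(parts,sub,p0 if nm=="box" else p0[:4]))
for n,near in(("stand",None),("carriage",None),("latch",None),("carriage_knob",None),("latch_knob",None)):
    for r in regions_of(n,"top")[:2]: print(n,round(r["score"],2),r["rect"],cv2.minAreaRect(np.argwhere(r["region"])[:,::-1].astype(np.float32)))
a=cv2.resize(im[170:305,160:280],None,fx=3.3,fy=3.3,interpolation=cv2.INTER_CUBIC);b=cv2.resize(im[145:280,365:485],None,fx=3.3,fy=3.3,interpolation=cv2.INTER_CUBIC)
cv2.imwrite("pics/crop1.png",np.clip(np.hstack([a,b])[:,:,::-1]*1.6,0,255))
E
```

```text
no lid top
no box side
lid ['side'] [ 0.5419 -0.2448  0.0723  0.0417] 0.03193493187427521
lid ['side'] [ 0.5419 -0.2448  0.0723  0.0417] 0.03193493187427521
box ['top'] [ 0.5743  0.2252 -0.1839] 0.054519884288311005
box ['top'] [ 0.5743  0.2252 -0.1839] 0.054519884288311005
stand 0.86 [179.2, 182.3, 263.4, 297.3] ((218.24794006347656, 236.21290588378906), (69.89389038085938, 109.92639923095703), 12.042576789855957)
carriage 0.72 [194.6, 203.4, 255.6, 285.0] ((225.38619995117188, 242.5025634765625), (48.08477783203125, 75.5223617553711), 12.757532119750977)
carriage 0.65 [176.1, 252.3, 189.0, 278.9] ((182.5, 266.0), (26.0, 13.0), 90.0)
latch 0.87 [178.1, 251.4, 192.6, 278.3] ((183.739990234375, 265.8199768066406), (13.57645034790039, 28.284271240234375), 8.130102157592773)
carriage_knob 0.78 [196.4, 200.8, 257.7, 283.4] ((225.21908569335938, 243.05055236816406), (49.169281005859375, 77.35166931152344), 12.994616508483887)
latch_knob 0.58 [178.5, 252.6, 190.1, 281.1] ((184.2307586669922, 265.8461608886719), (13.728129386901855, 28.24072265625), 11.309932708740234)[ WARN:0@3.274] global loadsave.cpp:1063 imwrite_ Unsupported depth image for selected encoder is fallbacked to CV_8U.
```

View pics/crop1.png

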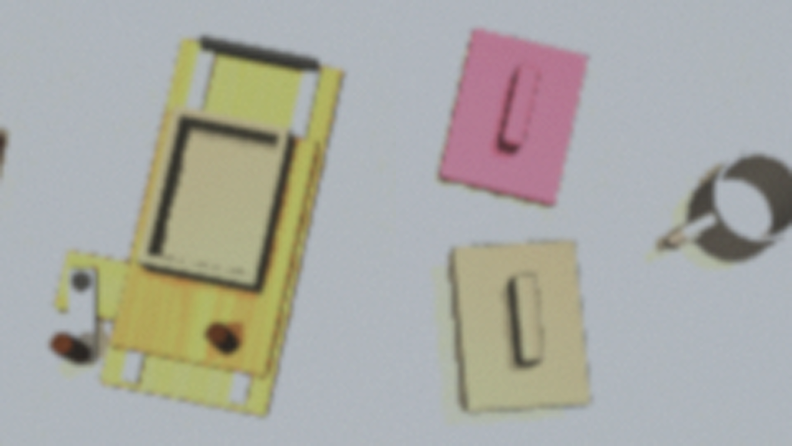

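The crop confirms the beige lid at top-view pixel (403,243), right way up, and separate from the pink one above it. The carriage knob at (227,270) stands off the centreline, toward −y. Now the stand axis and knob positions.

```bash
cat > m2.py <<'E'
from fit import *
np.set_printoptions(precision=4,suppress=True)
def tri(a,b):
    o1,d1=ray("top",a);o2,d2=ray("side",b)
    A=np.c_[d1,-d2];t=np.linalg.lstsq(A,o2-o1,rcond=None)[0];p,q=o1+d1*t[0],o2+d2*t[1];return (p+q)/2,np.linalg.norm(p-q)
E
python3 - <<'E'
from m2 import *
c=np.array([(182,38),(343,70),(267,415),(102,383)])/3.3+[160,170]
P=np.array([atz("top",u,.012) for u in c]);print(P[:,:2],"plate centre",P.mean(0)[:2])
for i,j in((3,0),(2,1)): d=P[j]-P[i];print("len,yaw",np.linalg.norm(d),np.arctan2(d[1],d[0]))
for i,j in((1,0),(2,3)): d=P[j]-P[i];print("wid,yaw",np.linalg.norm(d),np.arctan2(-d[0],d[1]))
for n in("top","side"): grab_frame(n)
for n in("carriage_knob","latch_knob","box_rim","latch_hinge"):
    a,b=[spot_point(n,c) for c in("top","side")]
    if a and b: print(n,a[0]["uv"],b[0]["uv"],*tri(a[0]["uv"],b[0]["uv"]))
lt=mask("lid","top",(402,243));ls=mask("lid","side",(373,330));bs=mask("box","side",(301,193));bt=mask("box","top",(227,231))
L=[m for m in(lt,ls) if m];B=[m for m in(bt,bs) if m]
print(len(L),fit(LID,L,[.545,-.25,0,.045]));print(len(B),fit(BOX,B,[.57,.226,-.2]))
# dark knob pixels in side view
im=grab_frame("side");
for n,(x0,x1,y0,y1) in dict(ck=(245,275,180,222),lk=(230,255,155,198)).items():
    s=im[y0:y1,x0:x1].astype(int);m=s.sum(2)<130;yx=np.argwhere(m)+[y0,x0];print(n,m.sum(),yx.min(0),yx.max(0),yx.mean(0))
E
```

```text
[[0.7247 0.265 ]
 [0.6971 0.1279]
 [0.4048 0.1863]
 [0.4311 0.3222]] plate centre [0.5644 0.2254]
len,yaw 0.29917067533907593 -0.19243372206755746
len,yaw 0.29812207940599755 -0.19713974597953327
wid,yaw 0.13983745097543598 -0.19871438785372475
wid,yaw 0.1384318373509608 -0.19117945382734283
carriage_knob [229.0, 271.7] [259.1, 192.3] [0.461  0.2078 0.103 ] 0.0028318062753915057
latch_knob [180.6, 272.3] [244.1, 170.9] [0.4611 0.3348 0.0876] 0.0026498009861421526
box_rim [222.5, 230.3] [302.9, 182.8] [0.578  0.2285 0.0852] 0.013878386052883343
no lid top
1 (array([ 0.5508, -0.2303,  0.0658,  0.0221]), np.float64(0.023407503962516785))
2 (array([ 0.5748,  0.2246, -0.1813]), np.float64(0.09050445258617401))
ck 131 [189 245] [214 262] [202.2901 258.5802]
lk 105 [168 238] [190 245] [178.9714 241.4762]
```

```bash
cat > mv.py <<'E'
from h import *
np.set_printoptions(precision=4,suppress=True)
SY=-.195;SO=np.array([.5546,.2273]);UX=np.array([np.cos(SY),np.sin(SY)]);UY=np.array([-UX[1],UX[0]])
def W(x,y): return SO+x*UX+y*UY
def S(p): d=np.array(p[:2])-SO;return np.array([d@UX,d@UY])
def go(xyz,yaw=None):
    s=get_state();p=np.array(s["eef_pos"]);r=R.from_euler("xyz",s["ee_rot"])
    d=r.inv().apply(np.array(xyz)-p)
    tw=0 if yaw is None else -((yaw-s["ee_rot"][2]+np.pi/2)%np.pi-np.pi/2)
    print("tx,ty,tz",d/.25,"twist",round(tw/np.pi,4),"from",p,s["ee_rot"])
E
python3 - <<'E'
from mv import *
print(S(atz("side",(258.6,201.8),.0675)),S(atz("top",(227.5,268.9),.09)),S(atz("top",(229,271.7),.09)),S(atz("side",(259,192.5),.09)))
print(S([.4611,.3348]),W(-.063,.1),W(-.063,.04))
k=W(-.084,-.03);print(k);go([*k,.2],SY)
E
```

```text
[-0.0891 -0.0274] [-0.082  -0.0299] [-0.0883 -0.0352] [-0.0856 -0.0197]
[-0.1126  0.0873] [0.5122 0.3376] [0.5005 0.2787]
[0.4664 0.2141]
tx,ty,tz [1.5893 1.4007 0.1063] twist -0.019 from [0.1702 0.6532 0.2266] [-3.1416  0.     -0.2548]
```

Emit:
arm_command([
  {"tx": 0.1, "ty": 0.1},
  {"tx": 0.22, "ty": 0.2},
  {"tx": 0.34, "ty": 0.3},
  {"tx": 0.46, "ty": 0.4},
  {"tx": 0.58, "ty": 0.5},
  {"tx": 0.69, "ty": 0.6},
  {"tx": 0.79, "ty": 0.7},
  {"tx": 0.79, "ty": 0.7},
], claw=1, grip_force=15)

```text
invalid input
```

Emit:
arm_command([
  {"tx": 0.1, "ty": 0.1},
  {"tx": 0.22, "ty": 0.2},
  {"tx": 0.34, "ty": 0.3},
  {"tx": 0.46, "ty": 0.4},
  {"tx": 0.58, "ty": 0.5},
  {"tx": 0.69, "ty": 0.6},
  {"tx": 0.79, "ty": 0.7, "twist": -0.019},
  {"tx": 0.79, "ty": 0.7, "twist": -0.019},
])

```text
invalid input
```

```bash
python3 - <<'E'
from m2 import *
import mv
from mv import go,W,S,SY
go([*W(-.087,-.029),.071],SY)
im=grab_frame("side");cv2.imwrite("pics/s1.png",cv2.resize(im[90:240,180:380],None,fx=4,fy=4)[:,:,::-1])
E
```

```text
tx,ty,tz [1.5771 1.3975 0.6223] twist -0.019 from [0.1702 0.6532 0.2266] [-3.1416  0.     -0.2548]
```

View pics/s1.png

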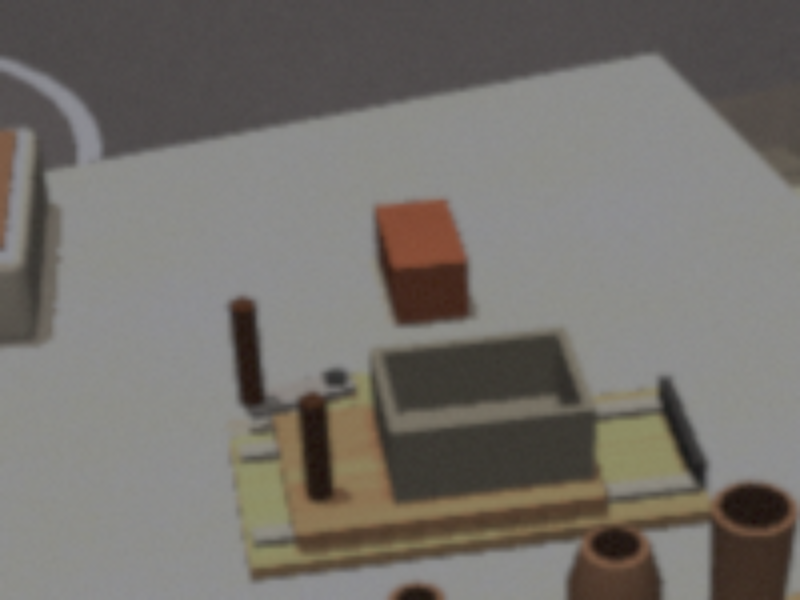

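The arm has not moved yet. The side crop shows the carriage knob from its top at (258,189) to its foot at (259,214) in the full frame, and the latch knob's top at (240,166). The rows probably need all four numbers, so I'll retry with full rows.

Emit:
arm_command([
  {"tx": 0.1, "ty": 0.1, "tz": 0, "twist": 0},
  {"tx": 0.22, "ty": 0.2, "tz": 0, "twist": 0},
  {"tx": 0.34, "ty": 0.3, "tz": 0, "twist": 0},
  {"tx": 0.46, "ty": 0.4, "tz": 0, "twist": 0},
  {"tx": 0.58, "ty": 0.5, "tz": 0, "twist": 0},
  {"tx": 0.69, "ty": 0.6, "tz": 0, "twist": 0},
  {"tx": 0.79, "ty": 0.7, "tz": 0, "twist": 0},
  {"tx": 0.79, "ty": 0.7, "tz": 0, "twist": 0},
], claw=1, grip_force=15)

```text
t: 3.32
eef_pos: [0.3189, 0.4294, 0.2271]
ee_rot: [3.141, 0.0, -0.258]
force: [-0.7, -0.2, -0.3]
width: 0.0874
gripper_force: 0.0
```

Emit:
arm_command([
  {"tx": 0.1, "ty": 0.1, "tz": 0, "twist": 0},
  {"tx": 0.22, "ty": 0.2, "tz": 0, "twist": 0},
  {"tx": 0.34, "ty": 0.3, "tz": 0, "twist": 0},
  {"tx": 0.46, "ty": 0.4, "tz": 0, "twist": 0},
  {"tx": 0.58, "ty": 0.5, "tz": 0, "twist": 0},
  {"tx": 0.69, "ty": 0.6, "tz": 0, "twist": -0.019},
  {"tx": 0.79, "ty": 0.7, "tz": 0, "twist": -0.019},
  {"tx": 0.79, "ty": 0.7, "tz": 0, "twist": -0.019},
])

```text
t: 3.98
eef_pos: [0.466, 0.2107, 0.2267]
ee_rot: [3.141, -0.0, -0.199]
force: [0.4, 0.5, 0.8]
width: 0.0877
gripper_force: 0.0
```

```bash
python3 - <<'E'
from mv import *
for u,z in(((258.2,189.7),.105),((259.5,213.8),.03)): print(S(atz("side",u,z)))
go([*W(-.087,-.028),.071],SY)
E
```

```text
[-0.0877 -0.0287]
[-0.0894 -0.0277]
tx,ty,tz [-0.0132 -0.0221  0.6227] twist -0.0012 from [0.466  0.2107 0.2267] [ 3.1409 -0.0003 -0.1987]
```

Emit:
arm_command([
  {"tx": -0.014, "ty": -0.022, "tz": 0.1, "twist": 0},
  {"tx": -0.014, "ty": -0.022, "tz": 0.22, "twist": 0},
  {"tx": -0.014, "ty": -0.022, "tz": 0.34, "twist": 0},
  {"tx": -0.014, "ty": -0.022, "tz": 0.44, "twist": 0},
  {"tx": -0.014, "ty": -0.022, "tz": 0.52, "twist": 0},
  {"tx": -0.014, "ty": -0.022, "tz": 0.59, "twist": 0},
  {"tx": -0.014, "ty": -0.022, "tz": 0.62, "twist": 0},
  {"tx": -0.014, "ty": -0.022, "tz": 0.62, "twist": 0},
])

```text
t: 4.65
eef_pos: [0.4609, 0.2204, 0.07]
ee_rot: [3.139, 0.002, -0.195]
force: [-0.3, -0.5, -0.1]
width: 0.0878
gripper_force: 0.0
```

Emit:
arm_command([
  {"tx": 0, "ty": 0, "tz": 0, "twist": 0},
  {"tx": 0, "ty": 0, "tz": 0, "twist": 0},
  {"tx": 0, "ty": 0, "tz": 0, "twist": 0},
  {"tx": 0, "ty": 0, "tz": 0, "twist": 0},
  {"tx": 0, "ty": 0, "tz": 0, "twist": 0},
  {"tx": 0, "ty": 0, "tz": 0, "twist": 0},
  {"tx": 0, "ty": 0, "tz": 0, "twist": 0},
  {"tx": 0, "ty": 0, "tz": 0, "twist": 0},
], claw=0, grip_force=15)

```text
t: 5.32
eef_pos: [0.4618, 0.221, 0.0717]
ee_rot: [-3.141, -0.0, -0.195]
force: [0.4, -0.4, -0.2]
width: 0.0396
gripper_force: 0.0
```

Emit:
arm_command([
  {"tx": 0, "ty": 0, "tz": 0, "twist": 0},
  {"tx": 0, "ty": 0, "tz": 0, "twist": 0},
  {"tx": 0, "ty": 0, "tz": 0, "twist": 0},
  {"tx": 0, "ty": 0, "tz": 0, "twist": 0},
  {"tx": 0, "ty": 0, "tz": 0, "twist": 0},
  {"tx": 0, "ty": 0, "tz": 0, "twist": 0},
  {"tx": 0, "ty": 0, "tz": 0, "twist": 0},
  {"tx": 0, "ty": 0, "tz": 0, "twist": 0},
])

```text
t: 5.98
eef_pos: [0.4615, 0.2202, 0.0714]
ee_rot: [3.14, 0.001, -0.195]
force: [-1.4, -5.6, 2.9]
width: 0.0177
gripper_force: 15.0
```

```bash
python3 - <<'E'
from mv import *
s=get_state();print(s["eef_pos"],S(s["eef_pos"]),s["width"],s["force"],s["gripper_force"])
E
```

```text
[0.4615 0.2202 0.0714] [-0.09  -0.025] 0.017682137114314288 [-1.3623 -5.5549  2.8609] 14.999658465385437
```

Emit:
arm_command([
  {"tx": 0.02, "ty": 0.004, "tz": 0, "twist": 0},
  {"tx": 0.04, "ty": 0.008, "tz": 0, "twist": 0},
  {"tx": 0.06, "ty": 0.008, "tz": 0, "twist": 0},
  {"tx": 0.08, "ty": 0.008, "tz": 0, "twist": 0},
  {"tx": 0.1, "ty": 0.008, "tz": 0, "twist": 0},
  {"tx": 0.12, "ty": 0.008, "tz": 0, "twist": 0},
  {"tx": 0.14, "ty": 0.008, "tz": 0, "twist": 0},
  {"tx": 0.14, "ty": 0.008, "tz": 0, "twist": 0},
])

```text
t: 6.65
eef_pos: [0.4975, 0.2129, 0.0715]
ee_rot: [-3.14, -0.001, -0.195]
force: [3.8, 2.8, -4.3]
width: 0.0174
gripper_force: 15.0
```

Emit:
arm_command([
  {"tx": 0.01, "ty": 0, "tz": 0, "twist": 0},
  {"tx": 0.02, "ty": 0, "tz": 0, "twist": 0},
  {"tx": 0.03, "ty": 0, "tz": 0, "twist": 0},
  {"tx": 0.04, "ty": 0, "tz": 0, "twist": 0},
  {"tx": 0.05, "ty": 0, "tz": 0, "twist": 0},
  {"tx": 0.06, "ty": 0, "tz": 0, "twist": 0},
  {"tx": 0.06, "ty": 0, "tz": 0, "twist": 0},
  {"tx": 0.06, "ty": 0, "tz": 0, "twist": 0},
])

```text
t: 7.32
eef_pos: [0.5113, 0.2101, 0.0715]
ee_rot: [-3.14, -0.001, -0.195]
force: [1.6, 4.6, -4.3]
width: 0.0179
gripper_force: 15.0
```

Emit:
arm_command([
  {"tx": 0.008, "ty": 0, "tz": 0, "twist": 0},
  {"tx": 0.016, "ty": 0, "tz": 0, "twist": 0},
  {"tx": 0.024, "ty": 0, "tz": 0, "twist": 0},
  {"tx": 0.032, "ty": 0, "tz": 0, "twist": 0},
  {"tx": 0.04, "ty": 0, "tz": 0, "twist": 0},
  {"tx": 0.04, "ty": 0, "tz": 0, "twist": 0},
  {"tx": 0.04, "ty": 0, "tz": 0, "twist": 0},
  {"tx": 0.04, "ty": 0, "tz": 0, "twist": 0},
])

```text
t: 7.98
eef_pos: [0.5201, 0.2083, 0.0715]
ee_rot: [-3.14, 0.0, -0.195]
force: [-4.0, 7.8, -2.0]
width: 0.0176
gripper_force: 15.0
```

Emit:
arm_command([
  {"tx": 0.008, "ty": 0, "tz": 0, "twist": 0},
  {"tx": 0.016, "ty": 0, "tz": 0, "twist": 0},
  {"tx": 0.024, "ty": 0, "tz": 0, "twist": 0},
  {"tx": 0.032, "ty": 0, "tz": 0, "twist": 0},
  {"tx": 0.04, "ty": 0, "tz": 0, "twist": 0},
  {"tx": 0.04, "ty": 0, "tz": 0, "twist": 0},
  {"tx": 0.04, "ty": 0, "tz": 0, "twist": 0},
  {"tx": 0.04, "ty": 0, "tz": 0, "twist": 0},
])

```text
t: 8.65
eef_pos: [0.5272, 0.2067, 0.0709]
ee_rot: [-3.141, 0.004, -0.196]
force: [-15.7, 14.2, 3.2]
width: 0.0176
gripper_force: 15.0
```

Emit:
arm_command([
  {"tx": 0.004, "ty": -0.004, "tz": 0, "twist": 0},
  {"tx": 0.008, "ty": -0.008, "tz": 0, "twist": 0},
  {"tx": 0.01, "ty": -0.01, "tz": 0, "twist": 0},
  {"tx": 0.012, "ty": -0.012, "tz": 0, "twist": 0},
  {"tx": 0.012, "ty": -0.012, "tz": 0, "twist": 0},
  {"tx": 0.012, "ty": -0.012, "tz": 0, "twist": 0},
  {"tx": 0.012, "ty": -0.012, "tz": 0, "twist": 0},
  {"tx": 0.012, "ty": -0.012, "tz": 0, "twist": 0},
])

```text
t: 9.32
eef_pos: [0.529, 0.2064, 0.0705]
ee_rot: [3.137, 0.007, -0.196]
force: [-18.6, 5.2, 7.5]
width: 0.0177
gripper_force: 15.0
```

```bash
python3 - <<'E'
from m2 import *
for n in("top","side"):
    im=grab_frame(n)
    cv2.imwrite(f"pics/{n}2.png",im[:,:,::-1])
im=cv2.imread("pics/side2.png");t=cv2.imread("pics/top2.png")
cv2.imwrite("pics/c2.png",np.hstack([cv2.resize(im[130:250,220:370],(480,384)),cv2.resize(t[170:305,160:270],(313,384))]))
print(get_state()["force"])
E
```

```text
[-17.7855   4.3928   7.5081]
```

View pics/c2.png

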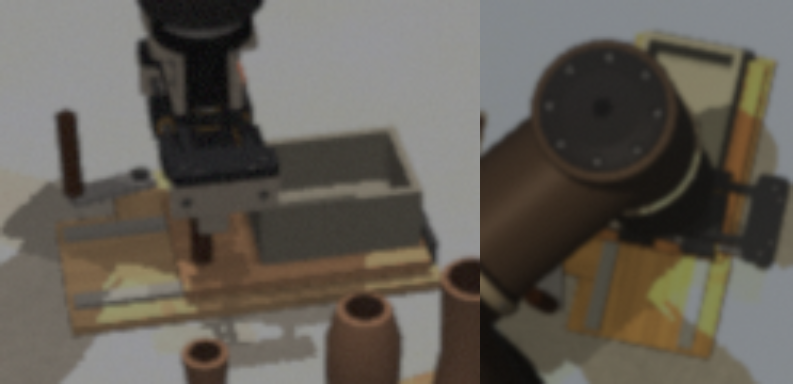

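The carriage now sits against the dark end stop: a wall force of 18 N and no further travel. I'll relax the push slightly, release and rise.

Emit:
arm_command([
  {"tx": -0.006, "ty": 0, "tz": 0, "twist": 0},
  {"tx": -0.01, "ty": 0, "tz": 0, "twist": 0},
  {"tx": -0.01, "ty": 0, "tz": 0, "twist": 0},
  {"tx": -0.01, "ty": 0, "tz": 0, "twist": 0},
  {"tx": -0.01, "ty": 0, "tz": 0, "twist": 0},
  {"tx": -0.01, "ty": 0, "tz": 0, "twist": 0},
  {"tx": -0.01, "ty": 0, "tz": 0, "twist": 0},
  {"tx": -0.01, "ty": 0, "tz": 0, "twist": 0},
], claw=0.6)

```text
t: 10.08
eef_pos: [0.5312, 0.2082, 0.0715]
ee_rot: [3.141, 0.0, -0.195]
force: [-0.0, 0.2, 0.1]
width: 0.0521
gripper_force: 0.0
```

Emit:
arm_command([
  {"tx": 0, "ty": 0, "tz": -0.05, "twist": 0},
  {"tx": 0, "ty": 0, "tz": -0.14, "twist": 0},
  {"tx": 0, "ty": 0, "tz": -0.24, "twist": 0},
  {"tx": 0, "ty": 0, "tz": -0.34, "twist": 0},
  {"tx": 0, "ty": 0, "tz": -0.4, "twist": 0},
  {"tx": 0, "ty": 0, "tz": -0.4, "twist": 0},
  {"tx": 0, "ty": 0, "tz": -0.4, "twist": 0},
  {"tx": 0, "ty": 0, "tz": -0.4, "twist": 0},
], claw=0.6)

```text
t: 10.75
eef_pos: [0.5308, 0.2081, 0.171]
ee_rot: [3.141, 0.001, -0.195]
force: [-0.9, -0.3, -0.2]
width: 0.0523
gripper_force: 0.0
```

```bash
python3 - <<'E'
from mv import *
for u in ((241,166),): print(atz("side",(240.3,165.7),.105), S(atz("side",(240.3,165.7),.105)))
print(S([.463,.335])); go([.462,.3355,.171],SY)
E
```

```text
[0.4541 0.3359 0.105 ] [-0.1196  0.0871]
[-0.1107  0.0879]
tx,ty,tz [-0.3688 -0.4465  0.    ] twist -0.0001 from [0.5308 0.2081 0.171 ] [ 3.1413  0.0007 -0.1954]
```

Emit:
arm_command([
  {"tx": -0.07, "ty": -0.08, "tz": 0, "twist": 0},
  {"tx": -0.15, "ty": -0.17, "tz": 0, "twist": 0},
  {"tx": -0.24, "ty": -0.27, "tz": 0, "twist": 0},
  {"tx": -0.33, "ty": -0.36, "tz": 0, "twist": 0},
  {"tx": -0.39, "ty": -0.42, "tz": 0, "twist": 0},
  {"tx": -0.409, "ty": -0.444, "tz": 0, "twist": 0},
  {"tx": -0.409, "ty": -0.444, "tz": 0, "twist": 0},
  {"tx": -0.409, "ty": -0.444, "tz": 0, "twist": 0},
], claw=0.8)

```text
t: 11.42
eef_pos: [0.4521, 0.3367, 0.1706]
ee_rot: [3.14, 0.001, -0.194]
force: [-0.2, 0.3, -0.8]
width: 0.07
gripper_force: 0.0
```

Emit:
arm_command([
  {"tx": 0, "ty": 0, "tz": 0.06, "twist": 0},
  {"tx": 0, "ty": 0, "tz": 0.14, "twist": 0},
  {"tx": 0, "ty": 0, "tz": 0.22, "twist": 0},
  {"tx": 0, "ty": 0, "tz": 0.3, "twist": 0},
  {"tx": 0, "ty": 0, "tz": 0.37, "twist": 0},
  {"tx": 0, "ty": 0, "tz": 0.4, "twist": 0},
  {"tx": 0, "ty": 0, "tz": 0.4, "twist": 0},
  {"tx": 0, "ty": 0, "tz": 0.4, "twist": 0},
])

```text
t: 12.08
eef_pos: [0.4529, 0.3364, 0.0716]
ee_rot: [3.141, 0.0, -0.196]
force: [0.4, -0.3, 0.2]
width: 0.07
gripper_force: 0.0
```

Emit:
arm_command([
  {"tx": 0, "ty": 0, "tz": 0, "twist": 0},
  {"tx": 0, "ty": 0, "tz": 0, "twist": 0},
  {"tx": 0, "ty": 0, "tz": 0, "twist": 0},
  {"tx": 0, "ty": 0, "tz": 0, "twist": 0},
  {"tx": 0, "ty": 0, "tz": 0, "twist": 0},
  {"tx": 0, "ty": 0, "tz": 0, "twist": 0},
  {"tx": 0, "ty": 0, "tz": 0, "twist": 0},
  {"tx": 0, "ty": 0, "tz": 0, "twist": 0},
], claw=0)

```text
t: 12.75
eef_pos: [0.4524, 0.3371, 0.0716]
ee_rot: [-3.141, -0.0, -0.195]
force: [1.6, 1.5, -0.8]
width: 0.0221
gripper_force: 0.6
```

Emit:
arm_command([
  {"tx": 0, "ty": 0, "tz": 0, "twist": 0},
  {"tx": 0, "ty": 0, "tz": 0, "twist": 0},
  {"tx": 0, "ty": 0, "tz": 0, "twist": 0},
  {"tx": 0, "ty": 0, "tz": 0, "twist": 0},
  {"tx": 0, "ty": 0, "tz": 0, "twist": 0},
  {"tx": 0, "ty": 0, "tz": 0, "twist": 0},
  {"tx": 0, "ty": 0, "tz": 0, "twist": 0},
  {"tx": 0, "ty": 0, "tz": 0, "twist": 0},
])

```text
t: 13.42
eef_pos: [0.4526, 0.3372, 0.0717]
ee_rot: [-3.141, -0.0, -0.195]
force: [1.4, 1.9, -0.7]
width: 0.0174
gripper_force: 15.0
```

Emit:
arm_command([
  {"tx": 0.008, "ty": 0.029, "tz": 0, "twist": 0},
  {"tx": 0.019, "ty": 0.057, "tz": 0, "twist": 0},
  {"tx": 0.034, "ty": 0.083, "tz": 0, "twist": 0},
  {"tx": 0.052, "ty": 0.107, "tz": 0, "twist": 0},
  {"tx": 0.072, "ty": 0.129, "tz": 0, "twist": 0},
  {"tx": 0.096, "ty": 0.148, "tz": 0, "twist": 0},
  {"tx": 0.121, "ty": 0.163, "tz": 0, "twist": 0},
  {"tx": 0.148, "ty": 0.176, "tz": 0, "twist": 0},
])

```text
t: 14.08
eef_pos: [0.481, 0.2885, 0.0719]
ee_rot: [-3.138, -0.001, -0.194]
force: [3.0, 12.1, -6.6]
width: 0.0158
gripper_force: 14.2
```

Emit:
arm_command([
  {"tx": 0.015, "ty": 0.005, "tz": 0, "twist": 0},
  {"tx": 0.03, "ty": 0.009, "tz": 0, "twist": 0},
  {"tx": 0.046, "ty": 0.013, "tz": 0, "twist": 0},
  {"tx": 0.06, "ty": 0.015, "tz": 0, "twist": 0},
  {"tx": 0.075, "ty": 0.016, "tz": 0, "twist": 0},
  {"tx": 0.087, "ty": 0.016, "tz": 0, "twist": 0},
  {"tx": 0.087, "ty": 0.016, "tz": 0, "twist": 0},
  {"tx": 0.087, "ty": 0.016, "tz": 0, "twist": 0},
])

```text
t: 14.75
eef_pos: [0.4988, 0.2837, 0.0717]
ee_rot: [-3.135, 0.002, -0.194]
force: [-16.1, 23.3, 2.2]
width: 0.0175
gripper_force: 15.0
```

Emit:
arm_command([
  {"tx": 0.005, "ty": -0.006, "tz": 0, "twist": 0},
  {"tx": 0.01, "ty": -0.012, "tz": 0, "twist": 0},
  {"tx": 0.014, "ty": -0.016, "tz": 0, "twist": 0},
  {"tx": 0.018, "ty": -0.018, "tz": 0, "twist": 0},
  {"tx": 0.022, "ty": -0.018, "tz": 0, "twist": 0},
  {"tx": 0.022, "ty": -0.018, "tz": 0, "twist": 0},
  {"tx": 0.022, "ty": -0.018, "tz": 0, "twist": 0},
  {"tx": 0.022, "ty": -0.018, "tz": 0, "twist": 0},
])

```text
t: 15.42
eef_pos: [0.5035, 0.2829, 0.0711]
ee_rot: [-3.142, 0.005, -0.195]
force: [-17.8, 11.2, 7.3]
width: 0.0178
gripper_force: 15.0
```

```bash
python3 - <<'E'
from mv import *
s=get_state();p=s["eef_pos"];print(p,S(p),s["force"],s["width"],s["gripper_force"])
E
```

```text
[0.5035 0.2829 0.0711] [-0.0609  0.0447] [-17.7762  11.2279   7.2587] 0.01782727082602247 15.002720654010773
```

Emit:
arm_command([
  {"tx": -0.006, "ty": -0.004, "tz": 0, "twist": 0},
  {"tx": -0.01, "ty": -0.006, "tz": 0, "twist": 0},
  {"tx": -0.01, "ty": -0.006, "tz": 0, "twist": 0},
  {"tx": -0.01, "ty": -0.006, "tz": 0, "twist": 0},
  {"tx": -0.01, "ty": -0.006, "tz": 0, "twist": 0},
  {"tx": -0.01, "ty": -0.006, "tz": 0, "twist": 0},
  {"tx": -0.01, "ty": -0.006, "tz": 0, "twist": 0},
  {"tx": -0.01, "ty": -0.006, "tz": 0, "twist": 0},
], claw=0.6)

```text
t: 16.08
eef_pos: [0.5049, 0.2836, 0.0715]
ee_rot: [3.141, 0.0, -0.195]
force: [0.2, -0.0, -0.1]
width: 0.0521
gripper_force: 0.0
```

Emit:
arm_command([
  {"tx": 0, "ty": 0, "tz": -0.06, "twist": 0},
  {"tx": 0, "ty": 0, "tz": -0.16, "twist": 0},
  {"tx": 0, "ty": 0, "tz": -0.28, "twist": 0},
  {"tx": 0, "ty": 0, "tz": -0.4, "twist": 0},
  {"tx": 0, "ty": 0, "tz": -0.52, "twist": 0},
  {"tx": 0, "ty": 0, "tz": -0.62, "twist": 0},
  {"tx": 0, "ty": 0, "tz": -0.68, "twist": 0},
  {"tx": 0, "ty": 0, "tz": -0.68, "twist": 0},
], claw=1)

```text
t: 16.75
eef_pos: [0.5064, 0.2848, 0.2459]
ee_rot: [-3.137, -0.004, -0.195]
force: [0.6, 0.6, 0.2]
width: 0.0874
gripper_force: 0.0
```

Emit:
arm_command([
  {"tx": 0, "ty": 0.1, "tz": 0, "twist": 0},
  {"tx": 0, "ty": 0.22, "tz": 0, "twist": 0},
  {"tx": 0, "ty": 0.35, "tz": 0, "twist": 0},
  {"tx": 0, "ty": 0.48, "tz": 0, "twist": 0},
  {"tx": 0, "ty": 0.61, "tz": 0, "twist": 0},
  {"tx": 0, "ty": 0.74, "tz": 0, "twist": 0},
  {"tx": 0, "ty": 0.87, "tz": 0, "twist": 0},
  {"tx": 0, "ty": 1, "tz": 0, "twist": 0},
])

```text
t: 17.42
eef_pos: [0.4554, 0.0371, 0.241]
ee_rot: [3.141, 0.001, -0.195]
force: [1.1, -0.3, 0.2]
width: 0.0878
gripper_force: 0.0
```

Emit:
arm_command([
  {"tx": 0.05, "ty": 0.1, "tz": 0, "twist": 0},
  {"tx": 0.12, "ty": 0.22, "tz": 0, "twist": 0},
  {"tx": 0.18, "ty": 0.35, "tz": 0, "twist": 0},
  {"tx": 0.24, "ty": 0.48, "tz": 0, "twist": 0},
  {"tx": 0.3, "ty": 0.61, "tz": 0, "twist": 0},
  {"tx": 0.35, "ty": 0.72, "tz": 0, "twist": 0},
  {"tx": 0.38, "ty": 0.8, "tz": 0, "twist": 0},
  {"tx": 0.38, "ty": 0.8, "tz": 0, "twist": 0},
])

```text
t: 18.08
eef_pos: [0.5106, -0.1793, 0.2402]
ee_rot: [3.141, 0.002, -0.198]
force: [0.3, 0.1, -0.7]
width: 0.0879
gripper_force: 0.0
```

```bash
python3 - <<'E'
from m2 import *
from mv import S
print(get_state()["eef_pos"])
for n in("top","side"):
    im=grab_frame(n)
    cv2.imwrite(f"pics/{n}3.png",im[:,:,::-1])
im=cv2.imread("pics/side3.png");t=cv2.imread("pics/top3.png")
cv2.imwrite("pics/c3.png",np.clip(np.hstack([cv2.resize(t[170:305,160:280],(480,540)),cv2.resize(im[130:265,220:300],(320,540))])*1.5,0,255).astype(np.uint8))
bt=mask("box","top",(227,215));bs=mask("box","side",(330,190));B=[m for m in(bt,bs) if m];
for q in(B,B[:1],B[1:]): print([m[0] for m in q],fit(BOX,q,[.64,.213,-.19])) if q else 0
for n in("box_rim","latch_knob","latch_hinge"):
    for c in("top","side"):
        for r in spot_point(n,c)[:1]: p=atz(c,r["uv"],.085 if n=="box_rim" else .09);print(n,c,r["score"],r["uv"],p,S(p))
E
```

```text
[ 0.5106 -0.1793  0.2402]
no box side
['top'] (array([ 0.6339,  0.2133, -0.1897]), np.float64(0.02887297235429287))
['top'] (array([ 0.6339,  0.2133, -0.1897]), np.float64(0.02887297235429287))
box_rim top 0.62 [229.5, 207.2] [0.6336 0.2133 0.085 ] [0.0802 0.0016]
box_rim side 0.86 [324.3, 178.9] [0.6426 0.2233 0.085 ] [0.0871 0.0131]
latch_knob top 0.75 [206.3, 254.1] [0.5071 0.2698 0.09  ] [-0.0548  0.0325]
latch_knob side 0.5 [267.7, 177.6] [0.508  0.2781 0.09  ] [-0.0555  0.0408]
latch_hinge top 0.61 [179.0, 252.3] [0.5118 0.3407 0.09  ] [-0.064  0.103]
latch_hinge side 0.6 [470.3, 402.4] [ 0.6014 -0.4783  0.09  ] [ 0.1826 -0.6831]
```

View pics/c3.png

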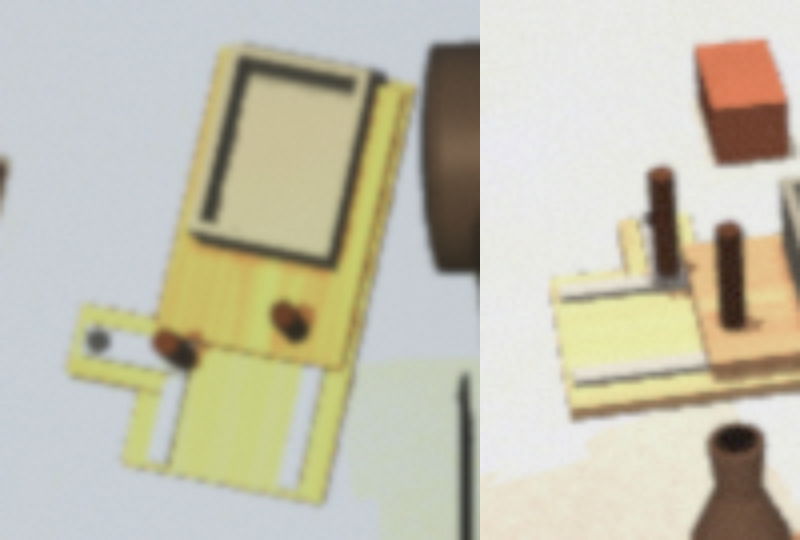

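The top crop shows the lever pointing across the stand's −y, with its hinge at (184,255) and knob at (205,257), just behind the carriage near end. It is locked. The box is home at about (0.634, 0.213). Now I'll locate the lid from the first pictures.

```bash
python3 - <<'E'
from m2 import *
import mv
from mv import go,S
c=(np.array([(450,250),(577,242),(592,403),(463,410)])-[396,0])/3.3+[365,145]
P=np.array([atz("top",u,.063) for u in c]);print(P[:,:2],P.mean(0))
for i,j in((3,0),(2,1)): d=P[j]-P[i];print(np.linalg.norm(d),np.arctan2(d[1],d[0]))
for i,j in((1,0),(2,3)): d=P[j]-P[i];print(np.linalg.norm(d),np.arctan2(-d[0],d[1]))
# colour mask fit on the first top/side frames
from scipy import ndimage
for cam,seed in(("top",(395,260)),("side",(355,330))):
    im=cv2.imread(f"pics/{cam}0.png");b=cv2.GaussianBlur(im,(3,3),0).astype(int)
    print(cam,"lid",b[seed[1],seed[0]],"table",b[seed[1]-5,seed[0]-(28 if cam=="top" else 40)])
ML=[]
im=cv2.imread("pics/top0.png").astype(int);d=ndimage.gaussian_filter(im[:,:,2]-im[:,:,0].astype(float),.7)
for cam,(x0,x1,y0,y1) in dict(top=(375,432,212,276)).items():
    m=np.zeros((480,640),np.float32);m[y0:y1,x0:x1]=d[y0:y1,x0:x1]>-2
    n,l,st,_=cv2.connectedComponentsWithStats(m.astype(np.uint8));k=1+np.argmax(st[1:,4]);m=ndimage.binary_fill_holes(l==k).astype(np.float32);print(st[k]);ML.append((cam,m))
print(fit(LID[1:],ML,[.545,-.245,.07]) if 0 else fit([p+[0,0,.045] for p in LID],ML,[.545,-.245,.07]))
for u,z in(((282.3,187.2),.105),((283.8,211),.03)): print("knob",S(atz("side",u,z)))
E
```

```text
[[ 0.6025 -0.1927]
 [ 0.6094 -0.297 ]
 [ 0.4768 -0.3045]
 [ 0.471  -0.2001]] [ 0.5399 -0.2486  0.063 ]
0.1316389236090979 0.056746165383404594
0.13282792991300568 0.05650793192343409
0.104562025120459 0.06625584054388067
0.1045258343936648 0.05488378617043002
top lid [ 89 110 110] table [118 114 110]
side lid [ 92 104 109] table [142 142 142]
[ 375  217   50   57 2427]
(array([ 0.5405, -0.2468,  0.0695]), np.float64(0.199268639087677))
knob [-0.0283 -0.03  ]
knob [-0.0273 -0.0287]
```

```bash
python3 - <<'E'
from mv import *
go([.540,-.246,.068],.063)
E
```

```text
tx,ty,tz [0.1687 0.2547 0.6951] twist -0.0818 from [ 0.5108 -0.1754  0.2418] [-3.1415 -0.0004 -0.194 ]
```

Emit:
arm_command([
  {"tx": 0.06, "ty": 0.09, "tz": 0, "twist": -0.02},
  {"tx": 0.12, "ty": 0.18, "tz": 0, "twist": -0.04},
  {"tx": 0.16, "ty": 0.25, "tz": 0.05, "twist": -0.06},
  {"tx": 0.169, "ty": 0.255, "tz": 0.12, "twist": -0.082},
  {"tx": 0.169, "ty": 0.255, "tz": 0.2, "twist": -0.082},
  {"tx": 0.169, "ty": 0.255, "tz": 0.28, "twist": -0.082},
  {"tx": 0.169, "ty": 0.255, "tz": 0.3, "twist": -0.082},
  {"tx": 0.169, "ty": 0.255, "tz": 0.3, "twist": -0.082},
])

```text
t: 19.25
eef_pos: [0.5389, -0.2463, 0.1651]
ee_rot: [-3.141, 0.003, 0.063]
force: [0.1, -0.5, 0.3]
width: 0.0874
gripper_force: 0.0
```

```bash
python3 - <<'E'
from mv import *
go([.540,-.246,.068],.063)
im=grab_frame("side");cv2.imwrite("pics/s4.png",cv2.resize(im[220:400,280:520],None,fx=3.3,fy=3.3)[:,:,::-1])
E
```

```text
tx,ty,tz [ 0.0056 -0.0008  0.3883] twist -0.0001 from [ 0.5389 -0.2463  0.1651] [-3.1409  0.0032  0.0627]
```

View pics/s4.png

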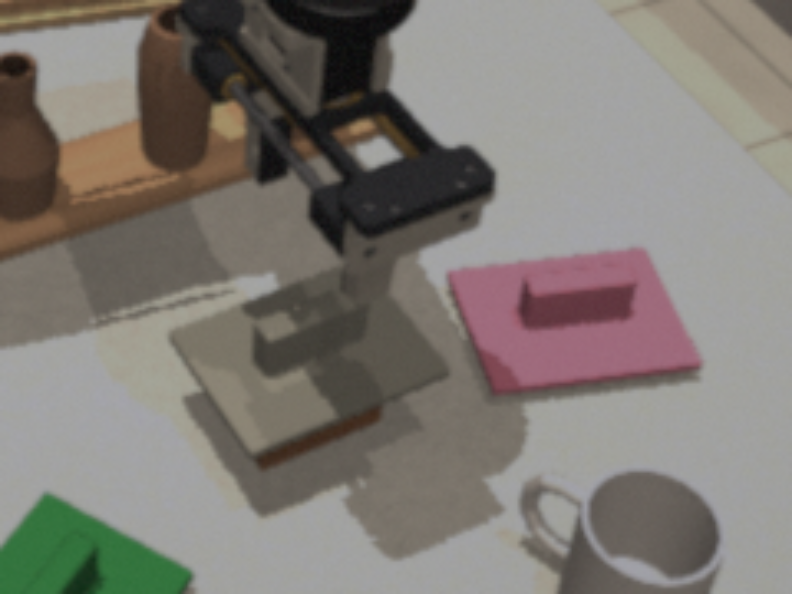

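The open fingers are centred over the beige lid's handle (crop 310,325), with clear space around. Descending and closing.

Emit:
arm_command([
  {"tx": 0.004, "ty": 0, "tz": 0.06, "twist": 0},
  {"tx": 0.004, "ty": 0, "tz": 0.13, "twist": 0},
  {"tx": 0.004, "ty": 0, "tz": 0.2, "twist": 0},
  {"tx": 0.004, "ty": 0, "tz": 0.27, "twist": 0},
  {"tx": 0.004, "ty": 0, "tz": 0.33, "twist": 0},
  {"tx": 0.004, "ty": 0, "tz": 0.37, "twist": 0},
  {"tx": 0.004, "ty": 0, "tz": 0.387, "twist": 0},
  {"tx": 0.004, "ty": 0, "tz": 0.387, "twist": 0},
])

```text
t: 19.97
eef_pos: [0.5411, -0.2466, 0.0699]
ee_rot: [3.141, 0.0, 0.063]
force: [0.4, 0.5, -0.4]
width: 0.0876
gripper_force: 0.0
```

Emit:
arm_command([
  {"tx": 0, "ty": 0, "tz": 0, "twist": 0},
  {"tx": 0, "ty": 0, "tz": 0, "twist": 0},
  {"tx": 0, "ty": 0, "tz": 0, "twist": 0},
  {"tx": 0, "ty": 0, "tz": 0, "twist": 0},
  {"tx": 0, "ty": 0, "tz": 0, "twist": 0},
  {"tx": 0, "ty": 0, "tz": 0, "twist": 0},
  {"tx": 0, "ty": 0, "tz": 0, "twist": 0},
  {"tx": 0, "ty": 0, "tz": 0, "twist": 0},
], claw=0, grip_force=30)

```text
t: 20.63
eef_pos: [0.5408, -0.2467, 0.0699]
ee_rot: [-3.142, -0.0, 0.063]
force: [0.5, -0.5, 0.4]
width: 0.0399
gripper_force: 0.0
```

Emit:
arm_command([
  {"tx": 0, "ty": 0, "tz": 0, "twist": 0},
  {"tx": 0, "ty": 0, "tz": 0, "twist": 0},
  {"tx": 0, "ty": 0, "tz": 0, "twist": 0},
  {"tx": 0, "ty": 0, "tz": 0, "twist": 0},
  {"tx": 0, "ty": 0, "tz": 0, "twist": 0},
  {"tx": 0, "ty": 0, "tz": 0, "twist": 0},
  {"tx": 0, "ty": 0, "tz": 0, "twist": 0},
  {"tx": 0, "ty": 0, "tz": 0, "twist": 0},
], grip_force=40)

```text
t: 21.3
eef_pos: [0.5408, -0.2467, 0.0697]
ee_rot: [-3.142, 0.0, 0.063]
force: [0.8, -0.3, -0.9]
width: 0.0178
gripper_force: 40.0
```

Emit:
arm_command([
  {"tx": 0, "ty": 0, "tz": -0.03, "twist": 0},
  {"tx": 0, "ty": 0, "tz": -0.09, "twist": 0},
  {"tx": 0, "ty": 0, "tz": -0.18, "twist": 0},
  {"tx": 0, "ty": 0, "tz": -0.28, "twist": 0},
  {"tx": 0, "ty": 0, "tz": -0.38, "twist": 0},
  {"tx": 0, "ty": 0, "tz": -0.48, "twist": 0},
  {"tx": 0, "ty": 0, "tz": -0.56, "twist": 0},
  {"tx": 0, "ty": 0, "tz": -0.6, "twist": 0},
])

```text
t: 21.97
eef_pos: [0.5417, -0.247, 0.2232]
ee_rot: [3.14, -0.004, 0.063]
force: [0.5, 0.0, -2.6]
width: 0.018
gripper_force: 40.0
```

Emit:
arm_command([
  {"tx": 0, "ty": 0, "tz": 0, "twist": 0},
  {"tx": 0, "ty": 0, "tz": 0, "twist": 0},
  {"tx": 0, "ty": 0, "tz": 0, "twist": 0},
  {"tx": 0, "ty": 0, "tz": 0, "twist": 0},
  {"tx": 0, "ty": 0, "tz": 0, "twist": 0},
  {"tx": 0, "ty": 0, "tz": 0, "twist": 0},
  {"tx": 0, "ty": 0, "tz": 0, "twist": 0},
  {"tx": 0, "ty": 0, "tz": 0, "twist": 0},
])

```text
t: 22.63
eef_pos: [0.5408, -0.2467, 0.2194]
ee_rot: [-3.141, 0.001, 0.063]
force: [-0.1, 0.3, -3.2]
width: 0.0179
gripper_force: 40.0
```

```bash
python3 - <<'E'
from m2 import *
from mv import go
im=grab_frame("side");cv2.imwrite("pics/s5.png",cv2.resize(im[130:390,240:520],None,fx=2.3,fy=2.3)[:,:,::-1])
for r in regions_of("lid","side")[:4]: print(r["rect"],r["score"])
go([.634,.214,.22],-.19)
E
```

```text
[247.9, 370.2, 337.9, 449.7] 0.95
[415.3, 295.7, 493.8, 339.7] 0.79
[270.8, 166.3, 348.7, 224.8] 0.69
[260.9, 173.8, 270.6, 198.5] 0.65
tx,ty,tz [ 0.4869 -1.816  -0.0013] twist 0.0803 from [ 0.5408 -0.2467  0.2197] [-3.1416  0.0002  0.0624]
```

View pics/s5.png

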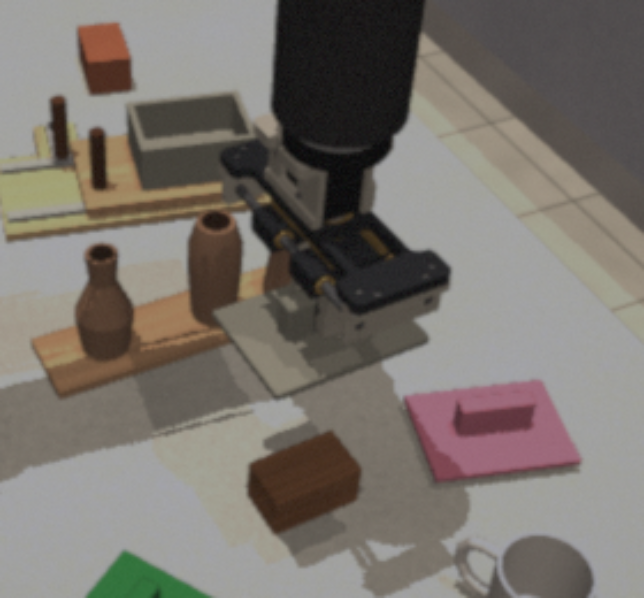

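The beige lid is lifted and level, its block left at crop (303,480), and the vases are standing. Carrying it over.

Emit:
arm_command([
  {"tx": 0.02, "ty": -0.06, "tz": 0, "twist": 0},
  {"tx": 0.05, "ty": -0.17, "tz": 0, "twist": 0},
  {"tx": 0.08, "ty": -0.3, "tz": 0, "twist": 0},
  {"tx": 0.11, "ty": -0.43, "tz": 0, "twist": 0},
  {"tx": 0.15, "ty": -0.56, "tz": 0, "twist": 0},
  {"tx": 0.18, "ty": -0.69, "tz": 0, "twist": 0},
  {"tx": 0.22, "ty": -0.8, "tz": 0, "twist": 0},
  {"tx": 0.24, "ty": -0.9, "tz": 0, "twist": 0},
])

```text
t: 23.4
eef_pos: [0.5874, -0.0164, 0.22]
ee_rot: [-3.142, -0.001, 0.063]
force: [0.2, -0.3, -2.1]
width: 0.0177
gripper_force: 40.0
```

Emit:
arm_command([
  {"tx": 0.03, "ty": -0.1, "tz": 0, "twist": 0.01},
  {"tx": 0.06, "ty": -0.22, "tz": 0, "twist": 0.02},
  {"tx": 0.09, "ty": -0.34, "tz": 0, "twist": 0.035},
  {"tx": 0.13, "ty": -0.47, "tz": 0, "twist": 0.05},
  {"tx": 0.17, "ty": -0.6, "tz": 0, "twist": 0.06},
  {"tx": 0.2, "ty": -0.72, "tz": 0, "twist": 0.07},
  {"tx": 0.23, "ty": -0.84, "tz": 0, "twist": 0.08},
  {"tx": 0.247, "ty": -0.916, "tz": 0, "twist": 0.08},
])

```text
t: 24.07
eef_pos: [0.6344, 0.2169, 0.2195]
ee_rot: [-3.141, -0.0, -0.189]
force: [0.1, 0.1, -2.1]
width: 0.0178
gripper_force: 40.0
```

Emit:
arm_command([
  {"tx": 0, "ty": 0, "tz": 0, "twist": 0},
  {"tx": 0, "ty": 0, "tz": 0, "twist": 0},
  {"tx": 0, "ty": 0, "tz": 0, "twist": 0},
  {"tx": 0, "ty": 0, "tz": 0, "twist": 0},
  {"tx": 0, "ty": 0, "tz": 0, "twist": 0},
  {"tx": 0, "ty": 0, "tz": 0, "twist": 0},
  {"tx": 0, "ty": 0, "tz": 0, "twist": 0},
  {"tx": 0, "ty": 0, "tz": 0, "twist": 0},
])

```text
t: 24.73
eef_pos: [0.6341, 0.2136, 0.22]
ee_rot: [-3.141, -0.0, -0.189]
force: [0.5, -0.2, -1.7]
width: 0.0178
gripper_force: 40.0
```

```bash
python3 - <<'E'
from m2 import *
from mv import go
go([.634,.214,.14],-.19)
im=grab_frame("side")
for r in regions_of("lid","side"): print(r["rect"],r["score"])
E
```

```text
tx,ty,tz [-0.0006 -0.0017  0.3201] twist 0.0002 from [0.6341 0.2136 0.22  ] [-3.1414 -0.0002 -0.1894]
[291.8, 124.8, 357.5, 155.4] 0.88
[416.0, 297.0, 491.3, 340.3] 0.8
[250.7, 371.9, 335.4, 452.7] 0.63
```

Emit:
arm_command([
  {"tx": 0, "ty": 0, "tz": 0.05, "twist": 0},
  {"tx": 0, "ty": 0, "tz": 0.11, "twist": 0},
  {"tx": 0, "ty": 0, "tz": 0.18, "twist": 0},
  {"tx": 0, "ty": 0, "tz": 0.24, "twist": 0},
  {"tx": 0, "ty": 0, "tz": 0.29, "twist": 0},
  {"tx": 0, "ty": 0, "tz": 0.32, "twist": 0},
  {"tx": 0, "ty": 0, "tz": 0.34, "twist": 0},
  {"tx": 0, "ty": 0, "tz": 0.34, "twist": 0},
])

```text
t: 25.5
eef_pos: [0.6337, 0.2139, 0.1339]
ee_rot: [3.141, 0.001, -0.189]
force: [-0.3, 0.4, -3.6]
width: 0.0178
gripper_force: 40.0
```

Emit:
arm_command([
  {"tx": 0, "ty": 0, "tz": 0, "twist": 0},
  {"tx": 0, "ty": 0, "tz": 0, "twist": 0},
  {"tx": 0, "ty": 0, "tz": 0, "twist": 0},
  {"tx": 0, "ty": 0, "tz": 0, "twist": 0},
  {"tx": 0, "ty": 0, "tz": 0, "twist": 0},
  {"tx": 0, "ty": 0, "tz": 0, "twist": 0},
  {"tx": 0, "ty": 0, "tz": 0, "twist": 0},
  {"tx": 0, "ty": 0, "tz": 0, "twist": 0},
])

```text
t: 26.17
eef_pos: [0.634, 0.214, 0.1349]
ee_rot: [-3.142, -0.0, -0.189]
force: [-0.7, 0.7, -1.8]
width: 0.018
gripper_force: 40.0
```

```bash
python3 - <<'E'
from m2 import *
s=get_state();print(s["eef_pos"],s["ee_rot"])
im=grab_frame("side");
# overlay predicted lid and box outlines
I=cv2.resize(im[120:240,250:410],None,fx=5,fy=5,interpolation=cv2.INTER_CUBIC)[:,:,::-1].copy();I=np.clip(I*1.4,0,255).astype(np.uint8)
def ol(parts,p,col):
    for P in parts:
        q=cv2.convexHull((((proj("side",tf(P,p))+.5-[250,120])*5)).astype(np.float32)).astype(int);cv2.polylines(I,[q],1,col,1)
p=s["eef_pos"]
ol(LID[:2],[p[0],p[1],s["ee_rot"][2],p[2]-.0248],(0,0,255))
ol([BOX[0]],[.6339,.2133,-.19],(0,255,0))
ol([cub(-.065,.065,-.0475,.0475,.085,.085)],[.6339,.2133,-.19],(0,255,0))
cv2.imwrite("pics/s6.png",I)
E
```

```text
[0.634  0.214  0.1349] [-3.1415 -0.0001 -0.1888]
```

View pics/s6.png

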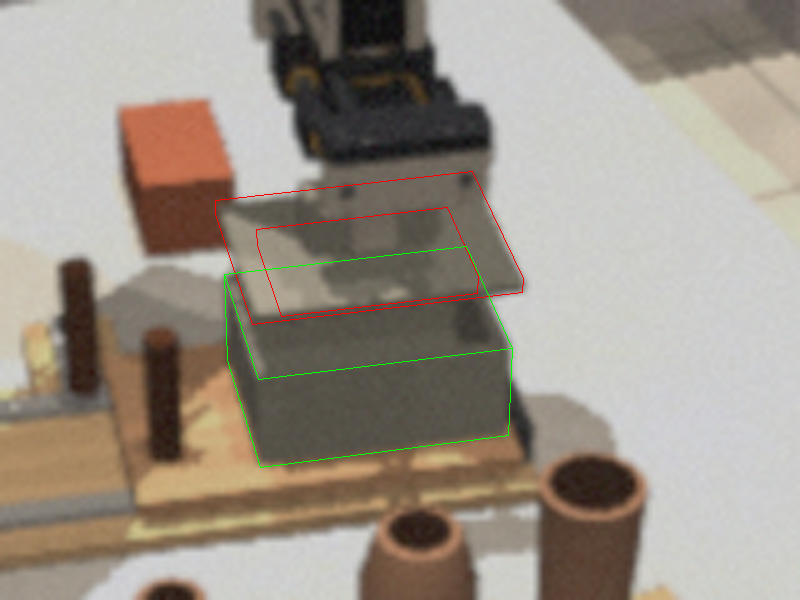

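The overlay shows the box outline agreeing within about a pixel, and the lid hovering above it nearly aligned. One numerical check of the lid's offset before the final descent.

```bash
python3 - <<'E'
from m2 import *
im=grab_frame("side");p=get_state()["eef_pos"]
for nm,parts,p0 in(("lid",[q+[0,0,p[2]-.0248] for q in LID[:2]],[p[0],p[1],-.189]),("box",BOX,[.6339,.2133,-.19])):
    rs=[r for r in regions_of(nm,"side") if 280<(r["rect"][0]+r["rect"][2])/2<350 and 140<(r["rect"][1]+r["rect"][3])/2<220]
    if not rs: print("none",nm);continue
    m=rs[0]["region"].astype(np.float32);print(nm,rs[0]["rect"],m.sum())
    v=np.ones((480,640),np.float32)
    if nm=="lid": v[100:172,308:350]=0   # gripper
    else: v[100:190]=0                 # lid shades the rim
    def f(q):return (np.abs(render("side",parts,q)-m)*v).sum()
    sim=np.array([p0]+[np.array(p0)+np.eye(3)[i]*[.006,.006,.05][i] for i in range(3)])
    r=minimize(f,p0,method="Nelder-Mead",options=dict(initial_simplex=sim,xatol=1e-4,fatol=.1));print(nm,r.x,r.fun,f(p0))
E
```

```text
lid [292.9, 154.2, 354.2, 186.1] 1080.0
lid [ 0.6341  0.2128 -0.189 ] 44.8125 50.0625
box [294.5, 175.8, 352.2, 214.6] 1574.0
box [ 0.6325  0.2143 -0.1948] 33.25 43.875
```

Emit:
arm_command([
  {"tx": -0.004, "ty": -0.002, "tz": 0.01, "twist": 0.0006},
  {"tx": -0.004, "ty": -0.002, "tz": 0.02, "twist": 0.0006},
  {"tx": -0.004, "ty": -0.002, "tz": 0.03, "twist": 0.0006},
  {"tx": -0.004, "ty": -0.002, "tz": 0.04, "twist": 0.0006},
  {"tx": -0.004, "ty": -0.002, "tz": 0.05, "twist": 0.0006},
  {"tx": -0.004, "ty": -0.002, "tz": 0.056, "twist": 0.0006},
  {"tx": -0.004, "ty": -0.002, "tz": 0.059, "twist": 0.0006},
  {"tx": -0.004, "ty": -0.002, "tz": 0.059, "twist": 0.0006},
])

```text
t: 27.03
eef_pos: [0.633, 0.2146, 0.1197]
ee_rot: [3.141, 0.0, -0.191]
force: [-0.3, -1.6, -2.5]
width: 0.0179
gripper_force: 40.0
```

Emit:
arm_command([
  {"tx": 0, "ty": 0, "tz": 0, "twist": 0},
  {"tx": 0, "ty": 0, "tz": 0, "twist": 0},
  {"tx": 0, "ty": 0, "tz": 0, "twist": 0},
  {"tx": 0, "ty": 0, "tz": 0, "twist": 0},
  {"tx": 0, "ty": 0, "tz": 0, "twist": 0},
  {"tx": 0, "ty": 0, "tz": 0, "twist": 0},
  {"tx": 0, "ty": 0, "tz": 0, "twist": 0},
  {"tx": 0, "ty": 0, "tz": 0, "twist": 0},
])

```text
t: 27.7
eef_pos: [0.6331, 0.2147, 0.1201]
ee_rot: [-3.142, -0.0, -0.191]
force: [0.9, -0.7, -2.8]
width: 0.0179
gripper_force: 40.0
```

```bash
python3 - <<'E'
from m2 import *
s=get_state();print(s["eef_pos"],s["ee_rot"],s["force"])
im=grab_frame("side");cv2.imwrite("pics/s7.png",cv2.resize(im[110:310,230:440],None,fx=2.9,fy=2.9,interpolation=cv2.INTER_CUBIC)[:,:,::-1])
E
```

```text
[0.6331 0.2147 0.1201] [-3.1416 -0.0001 -0.1907] [ 0.9329 -0.7039 -2.7951]
```

View pics/s7.png

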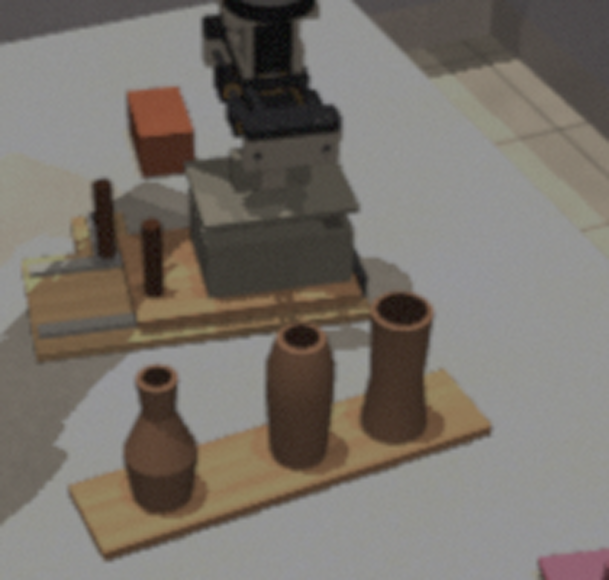

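The lid (crop 272,190) hovers level and square just above the box. The latch is across behind the carriage (crop 103,220), and the vases and brick are undisturbed. Handing in.

```bash
python3 -c "
from station import job_done
print(job_done())"
```

```text
the job is handed in; nothing more can be done
None
```

The carriage is home and latched, and the lid is held still, level and centred about 1 cm above the wet box; I saw nothing touch the box and nothing else was moved, and the job is handed in (no verdict was returned).

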